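# Lock the portafilter into the pantry coffee machine

## Task

Pick the portafilter (the steel cup with the black handle, not the copper milk pan with the wooden handle) off the counter and bring it under the coffee machine's brewing head with its handle swung to the yellow mark on the collar; raise it so its lugs go up inside the collar, then twist it until the handle points straight out from the machine's front, at the green mark on the collar. Let go, leaving it hanging locked and level in the head, and do not disturb the milk pan.

Things in the scene. Friction and masses are not known exactly. Their poses are not given: they have to be found in the camera images.
- portafilter_handle (a point): Centre of the portafilter's black handle, where to grasp it: a level bar 112 mm long, 24 wide, 22 tall, 28 mm above the cup's underside (the cup stands on the counter at the start). x axis: level, from the handle to the cup (the handle points to -x); z up. A 10 mm rod joins it to the cup. Weighs about 0.3 kg, nearly all in the cup: grip firmly.
- portafilter_rim (a point): Centre of the rim of the portafilter's steel cup (54 mm across, 60 tall): 140 mm along +x and 32 mm above the handle's centre; same axes. Two lugs, 6 mm thick, 40 degrees wide, flush with the rim, reach 45 mm from the axis, at -x and +x. Keep it 20 mm or more below group_mount until on the axis, raise it to 5 mm above, turn at that height, then lower 5 mm and let go.
- group_mount (a point): Where the rim's centre is when locked: on the axis of the red machine's steel collar, 202 mm above the counter. x: level, into the machine; z up. Locked, the handle points to -x (green mark). The lugs enter with the handle 55 to 100 degrees clockwise from above (yellow mark: 70 degrees); stop 8 past locked. Collar 114 mm wide, from 12 below to its ceiling 10 above; two ledges 6 thick, inner radius 34.
- pan_center (a point): Centre of the copper milk pan, a bystander to leave alone: 86 mm across, 48 tall, this point 24 mm above the counter; wooden handle to 193 mm along its -x. It and the portafilter may swap places. Machine: 220 mm wide, 305 tall; its drip tray (48 tall) reaches 60 mm forward of the collar's axis, the 60 mm wide arm over the collar 25 mm forward; its upright casing starts 120 mm behind.
There are look-alikes about, which are no part of the job. Leave any red look-alike of the part that bears portafilter_handle alone.

How it is judged:
By the outcome, as a careful person would: the job done as asked, in the order asked, and still so for the second after the job is handed in, with the robot touching nothing.
It also fails if it takes over 42 s, if anything falls off the work surface, if the arm or the gripper's body presses on something with over 40 N, if the wrist force passes 120 N, or if a joint passes its speed limit or range.

## Robot

A 6-joint arm with a two-finger parallel gripper is mounted at the origin on the work surface. World frame = base frame: x ahead of the robot, y to its left, z up, the work surface at z = 0. Lengths are in mm, angles in rad, forces in N, time in s.
With the tool pointing down it reaches from about 275 to 750 mm from the base axis. Payload 10.2 kg.
Tool frame: the origin (TCP) lies midway between the tips of the shut fingers; the grasp point (between the pads) lies 19 mm behind it (ctrl.pinch_z is the distance from the TCP to the grasp point, in mm); x points along the fingers, z is the direction in which the jaws open and shut, and the axes are right-handed (so a half turn about x gives the same grasp; the last joint's range is limited). The gripper opens to 85 mm and grips with 20 to 120 N. Pads are 22 mm wide; open, the fingers measure 114 mm over their backs; the gripper's body (76 mm by 85 mm) begins 54 mm behind the grasp point. The pads swing forward as they close: fully open they stand 13 mm farther back than shut.
Start: joints at [0.952, 0.313, 1.498, -0, 1.331, -0.223], TCP at [202.425, 484.412, 231.294] pointing down, gripper open.
Joint ranges: [-2.94, 2.94], [-0.97, 2.17], [0.19, 2.56], [-1.23, 4.37], [0.02, 3.11], [-2.88, 2.88]. Speed limits (rad/s): [2.39, 2.39, 3.01, 3.14, 3.14, 3.14].

## Interface

Orientations are given as a unit quaternion [w, x, y, z].
In Python, from rig import ctrl, capture, workorder, nets gives the robot as it stands. The module is installed in compiled form; this text tells all that it offers.
- The arm moves only by the tool send_rows, never from a script. Its argument "rows" is text: rows parted by semicolons, each of 5 numbers parted by spaces: the opening, from 0 (shut) to 1 (fully open), then the shift along the tool's x, y, z in cm, then the turn about the tool's x in units of 5 degrees (1.0 is 5 degrees). In form: grip x y z yaw; .... A call has 1 to 12 rows; each row is the pose to reach, as a shift and turn from the pose commanded when the call began, along the tool's axes at that moment; what a row does not reach only later rows make up. A row lasts 1/10 s, in which the tool goes at most 50 mm and 8.59 degrees, less where a joint would pass 70% of its speed; a pose out of reach is approached as far as the arm can. A call with a gripper value outside its range is refused whole. The fingers move at their own pace and stop on an object; "grip_force" is the grip in N (left out, the last holds). Time passes only in rows, so rows that repeat a pose let the fingers close. It gives the time, the measured TCP pose, the force and the opening at its end, in the units of the state.
- ctrl.sense(): the state, without advancing time (a new reading comes with each control period).
- capture(name): name is "side" or "top" or "wrist"; returns a dict with "pixels" (480x640x3 uint8, red, green, blue), "intrinsics" (3x3 intrinsics, pixels), "view" (4x4, takes a point from world to camera coordinates); the wrist camera has in their place "mount" (4x4, takes a point from camera to tool coordinates, whose origin is the TCP and whose axes are the tool frame's). Camera axes: x right, y down, z forward; pixel columns grow to the right and rows downward; lengths in mm; the calibration is good to about 2 mm. A picture is of the moment at which its call begins: read the wrist's pose just before it. There is no depth.
- workorder.finish_job(): hands the job in, once; it reports no verdict.
Trained networks look in a picture, given as the dict that the camera call returned (one of the last four; its "shot" number tells which), for a name from the list of things; names that differ only in an ending like _2 or _b are one class to them, and where a whole thing is asked for, a point or a joint stands for the part that bears it (a point fixed in the world has none). Each returns a list of dicts, best first, with "confidence" (0 to 1); they miss things now and then, are a little off and sometimes report something else, mostly with a low value. They report only what shows in the picture. A call takes as long as a camera call. They do not tell look-alikes from the thing itself.
- nets.boxes_of(picture, target): "location" ([x, y, z] in mm, in world coordinates, good to about 4 mm: the middle of the surface that is visible of it).
- nets.spot_point(picture, target): "location" ([x, y, z] in mm, in world coordinates, good to about 4 mm: a listed point, or the origin of a listed thing).
The state is a dict: "time_s": time; "joints": joint angles; "dq": joint speeds; "tau": joint torques, N m; "eef_pos": TCP position; "ee_rot": TCP orientation; "force": force on the tool from outside, world axes, zero at the start; "wrist_torque": the same for the moment, N m; "grip_width": opening from 0.0 (shut) to 1.0 (fully open).
Only numpy, scipy, OpenCV 4.12 (cv2) and the standard library are available. Lean on these libraries where they do the work, as an engineer would, in place of code of your own. Each camera call takes 0.05 s, during which the arm holds its last target.

## Working session

There is one attempt and no reset: what is moved stays moved. The work goes in short steps, Python scripts to look and compute and a tool call to move; the robot and the scene stay as the last step left them, time stands still between calls to the robot, and variables do not carry over. Pictures are saved under pics/ and viewed, and the job is handed in when it is done.

Besides the shell and the picture viewer there is one more tool, called after ">>>" as a command line: name --argument value ..., lists and objects as JSON in quotes. send_rows: Moves the arm, as the interface text tells. Its arguments: {"type":"object","properties":{"rows":{"type":"string"},"grip_force":{"type":"number"}},"required":["rows"]}

```bash
mkdir -p pics; cat > h.py <<'E'
import numpy as np, cv2
from rig import ctrl, capture, workorder, nets
from scipy.spatial.transform import Rotation as R
def pose():
    s=ctrl.sense(); q=s["ee_rot"]; T=np.eye(4); T[:3,:3]=R.from_quat([q[1],q[2],q[3],q[0]]).as_matrix(); T[:3,3]=s["eef_pos"]; return T
def cap(n,fn=None):
    T=pose(); p=capture(n)
    p["w2c"]=np.array(p["view"]) if "view" in p else np.linalg.inv(T@np.array(p["mount"]))
    if fn: cv2.imwrite("pics/"+fn,np.array(p["pixels"])[:,:,::-1])
    return p
def proj(p,X):
    c=p["w2c"]@np.append(X,1); k=np.array(p["intrinsics"])@c[:3]; return k[:2]/k[2]
def ray(p,uv):
    d=np.linalg.inv(np.array(p["intrinsics"]))@np.array([uv[0],uv[1],1.]); W=np.linalg.inv(p["w2c"]); return W[:3,3],W[:3,:3]@d
def atz(p,uv,z):
    o,d=ray(p,uv); return o+d*(z-o[2])/d[2]
def tri(obs):
    A=np.zeros((3,3));b=np.zeros(3)
    for p,uv in obs:
        o,d=ray(p,uv);d=d/np.linalg.norm(d);M=np.eye(3)-np.outer(d,d);A+=M;b+=M@o
    return np.linalg.solve(A,b)
E
cat > a.py <<'E'
from h import *
s=ctrl.sense();print(s["ee_rot"],s["eef_pos"],s["force"],s["grip_width"],ctrl.pinch_z)
for n in ["side","top","wrist"]:
    p=cap(n,n+"0.png")
    for t in ["portafilter_handle","portafilter_rim","group_mount","pan_center"]:
        for r in nets.spot_point(p,t)[:3]: print(n,t,np.round(r["location"]),round(r["confidence"],2),np.round(proj(p,r["location"])))
E
python3 a.py
```

```text
[ 0.58811488 -0.39210522  0.58897394  0.39177045] [202.26396054 484.19773694 230.73003737] [-0.8631695   0.12077129 -0.18209637] 0.9999804148734889 18.700000000000003
side portafilter_handle [378. 163.  27.] 0.77 [224. 222.]
side portafilter_handle [ 498. -346.   29.] 0.73 [344. 318.]
side portafilter_handle [ 620. -452.   32.] 0.66 [408. 327.]
side portafilter_rim [ 702. -564.   62.] 0.91 [467. 338.]
side portafilter_rim [334.  23.  60.] 0.69 [226. 246.]
side portafilter_rim [ 628. -293.   62.] 0.68 [375. 277.]
side group_mount [630. 197. 201.] 0.64 [289. 148.]
top portafilter_handle [ 493. -340.   25.] 0.95 [382. 244.]
top portafilter_handle [ 622. -450.   26.] 0.94 [420. 198.]
top portafilter_handle [376. 162.  28.] 0.69 [197. 288.]
top portafilter_rim [ 626. -292.   55.] 0.8 [364. 194.]
top portafilter_rim [ 703. -565.   60.] 0.74 [464. 166.]
top portafilter_rim [629. 195. 202.] 0.65 [166. 181.]
top group_mount [632. 194. 204.] 0.68 [167. 180.]
top pan_center [608. -58.  24.] 0.57 [279. 204.]
```

View pics/side0.png

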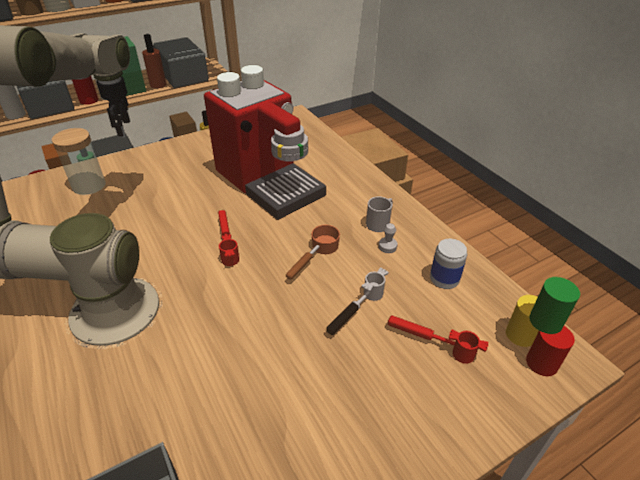

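View pics/top0.png

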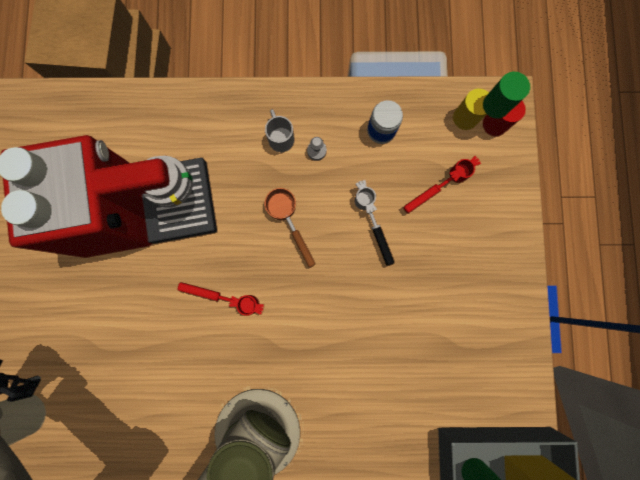

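View pics/wrist0.png

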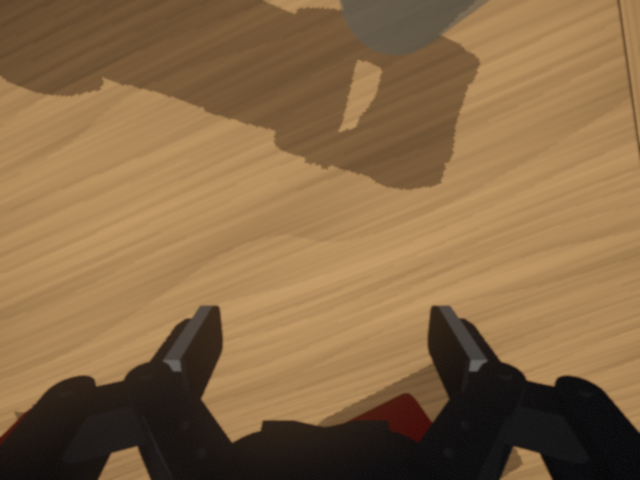

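Candidates: black-handled steel cup at side (345,318)/top (382,244); red look-alikes at side (224,222) and (410,328); copper pan at side (300,262). By the description I choose the black-handled one and check it in a close crop, along with the collar.

```bash
python3 - <<'E'
from h import *
a=cv2.imread("pics/side0.png");b=cv2.imread("pics/top0.png")
f=lambda i,x,y,w,h,W,H:cv2.resize(i[y:y+h,x:x+w],(W,H),interpolation=cv2.INTER_CUBIC)
o=np.vstack([np.hstack([f(a,310,255,100,75,400,300),f(b,340,170,80,60+40-25,400,300)]),np.hstack([f(a,240,95,100,75,400,300),f(b,120,140,100,75,400,300)])])
cv2.imwrite("pics/crop0.png",o)
print(pose().round(3))
E
```

```text
[[-0.00000e+00 -9.23000e-01  3.86000e-01  2.02405e+02]
 [ 0.00000e+00  3.86000e-01  9.23000e-01  4.84418e+02]
 [-1.00000e+00  0.00000e+00  0.00000e+00  2.31307e+02]
 [ 0.00000e+00  0.00000e+00  0.00000e+00  1.00000e+00]]
```

View pics/crop0.png

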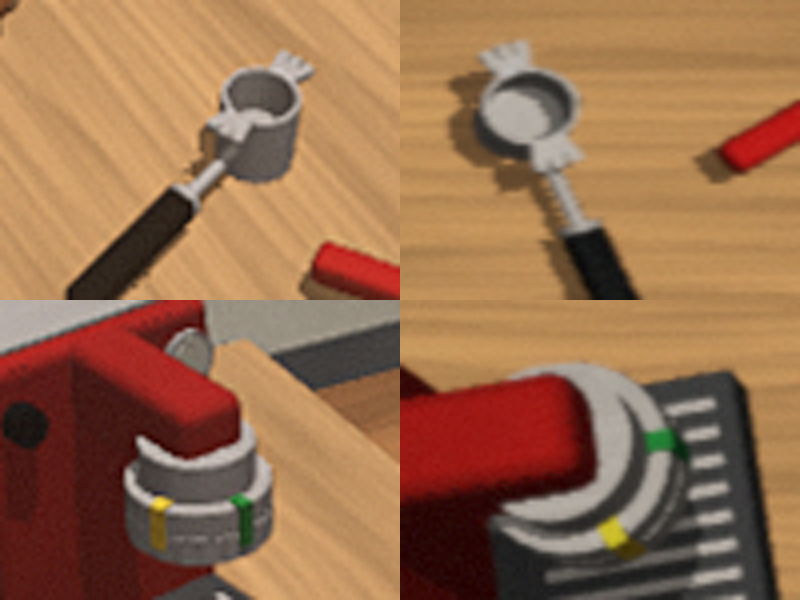

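The black-handled cup is confirmed: steel cup with two lugs. The crops also show the collar with yellow at the robot side and green facing the front.

```bash
cat > b.py <<'E'
from h import *
p=cap("wrist"); print(np.array(p["mount"]).round(2)); print(np.array(p["intrinsics"]).round(1))
# machine marks/collar
t=cap("top");s=cap("side")
m=[]
for p in (t,s):
    r=nets.spot_point(p,"group_mount")
    for q in r[:2]: print(np.round(q["location"],1),round(q["confidence"],2))
# colour marks: near collar
def blob(p,c,rng,box):
    im=cv2.cvtColor(np.array(p["pixels"]),cv2.COLOR_RGB2HSV); mk=cv2.inRange(im,rng[0],rng[1]); z=np.zeros_like(mk);x0,y0,x1,y1=box; z[y0:y1,x0:x1]=mk[y0:y1,x0:x1]
    M=cv2.moments(z,True); return (M["m10"]/M["m00"],M["m01"]/M["m00"]),M["m00"]
Y=((20,120,80),(35,255,255));G=((45,80,40),(85,255,255))
for n,c in(("Y",Y),("G",G)):
    a=blob(t,n,c,(120,150,205,215));b=blob(s,n,c,(265,125,315,165)); print(n,a,b)
    print(tri([(t,a[0]),(s,b[0])]).round(1))
E
python3 b.py
```

```text
[[   0.     -0.31    0.95 -143.19]
 [   0.     -0.95   -0.31   80.16]
 [   1.      0.     -0.      0.47]
 [   0.      0.      0.      1.  ]]
[[358.6   0.  324.8]
 [  0.  358.6 237.5]
 [  0.    0.    1. ]]
[628.7 192.2 200.3] 0.9
[631.8 195.8 201.2] 0.62
Y ((172.73170731707316, 197.8048780487805), 41.0) ((279.1818181818182, 149.8409090909091), 44.0)
[584.7 171.7 220.3]
G ((185.85185185185185, 175.16666666666666), 54.0) ((300.5238095238095, 149.07142857142858), 42.0)
[640.  141.9 221.7]
```

>>> send_rows --rows "1 0 -58.9 -65.1 27.2;1 0 -58.9 -65.1 27.2;1 0 -58.9 -65.1 27.2;1 0 -58.9 -65.1 27.2;1 0 -58.9 -65.1 27.2;1 0 -58.9 -65.1 27.2;1 0 -58.9 -65.1 27.2;1 0 -58.9 -65.1 27.2;1 0 -58.9 -65.1 27.2" --grip_force 110

```text
time_s: 1.9
eef_pos: [352.6, 58.1, 231.7]
ee_rot: [0.705, 0.064, 0.704, -0.064]
force: [1.0, 2.0, 0.5]
grip_width: 1.0
```

```bash
python3 - <<'E'
from h import *
s=ctrl.sense();print(pose().round(3),s["joints"],s["time_s"])
p=cap("wrist","w1.png")
for t in ["portafilter_handle","portafilter_rim","group_mount","pan_center"]:
    for r in nets.spot_point(p,t)[:3]: print(t,np.round(r["location"]),round(r["confidence"],2),np.round(proj(p,r["location"])))
E
```

```text
[[ 1.00000e-03  1.80000e-01  9.84000e-01  3.52572e+02]
 [-0.00000e+00  9.84000e-01 -1.80000e-01  5.80910e+01]
 [-1.00000e+00  0.00000e+00  1.00000e-03  2.31664e+02]
 [ 0.00000e+00  0.00000e+00  0.00000e+00  1.00000e+00]] [-1.68323575e-01 -7.24987282e-02  1.93612521e+00  1.49020590e-04
  1.27668153e+00  1.29577416e-02] 1.9
portafilter_handle [376. 163.  30.] 0.94 [329.  88.]
portafilter_rim [339.  23.  63.] 0.95 [317. 252.]
pan_center [609. -59.  23.] 0.71 [582. 267.]
```

View pics/w1.png

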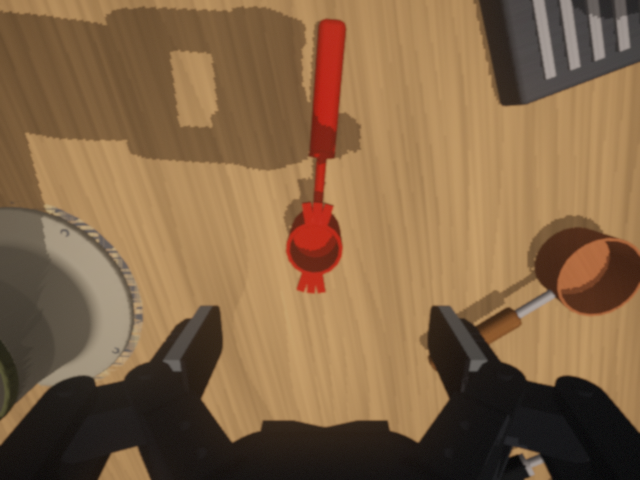

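>>> send_rows --rows "1 0 -36.9 21.1 11.7;1 0 -36.9 21.1 11.7;1 0 -36.9 21.1 11.7;1 0 -36.9 21.1 11.7;1 0 -36.9 21.1 11.7;1 0 -36.9 21.1 11.7;1 0 -36.9 21.1 11.7;1 0 -36.9 21.1 11.7;1 0 -36.9 21.1 11.7;1 0 -36.9 21.1 11.7;1 0 -36.9 21.1 11.7"

```text
time_s: 3.25
eef_pos: [496.7, -338.1, 230.9]
ee_rot: [0.585, 0.397, 0.585, -0.397]
force: [-0.0, 0.1, -0.8]
grip_width: 0.999
```

```bash
python3 - <<'E'
from h import *
s=ctrl.sense();print(pose().round(3),s["joints"],s["time_s"])
p=cap("wrist","w2.png")
for t in ["portafilter_handle","portafilter_rim","group_mount","pan_center"]:
    for r in nets.spot_point(p,t)[:3]: print(t,np.round(r["location"],1),round(r["confidence"],2),np.round(proj(p,r["location"])))
E
```

```text
[[-1.00000e-03  9.30000e-01  3.69000e-01  4.96717e+02]
 [ 1.00000e-03  3.69000e-01 -9.30000e-01 -3.38129e+02]
 [-1.00000e+00 -0.00000e+00 -1.00000e-03  2.30861e+02]
 [ 0.00000e+00  0.00000e+00  0.00000e+00  1.00000e+00]] [-7.92552354e-01  4.83638548e-01  1.25200255e+00  2.35961798e-04
  1.40710178e+00  4.00582365e-01] 3.25
portafilter_handle [ 622.6 -454.2   32. ] 0.97 [495. 127.]
portafilter_handle [ 496.9 -340.5   30.4] 0.82 [327. 206.]
portafilter_rim [ 627.8 -291.    60.9] 0.74 [331.  40.]
```

View pics/w2.png

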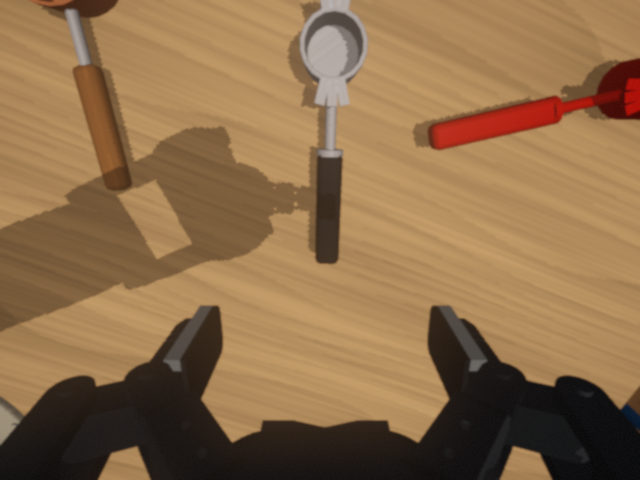

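The wrist view shows the black handle from (330,152) to (327,262), and the nearest obstacle is the red handle's end at (435,137).

```bash
python3 - <<'E'
from h import *
p=cap("wrist"); T=pose()
t=cap("top","top1.png");s=cap("side","side1.png")
im=p["pixels"].astype(int)
# rows of handle: edges by darkness
for v in range(146,270,10):
    row=im[v,300:365].sum(1); k=np.where(row<190)[0]; print(v,(k.min()+300,k.max()+300,len(k)) if len(k) else None)
for uv in [(330,152),(327,262),(435,137),(331,38)]:
    P=atz(p,uv,39 if uv[0]!=331 else 60); print(uv,P.round(1), (T[:3,:3].T@(P-T[:3,3])).round(1))
w=[atz(p,(330,152),39),atz(p,(327,262),39)]
for q in (t,s): print([proj(q,x).round(1) for x in w],nets.spot_point(q,"portafilter_handle")[:1])
for c in (t,s):
  i=cv2.cvtColor(np.array(c["pixels"]),cv2.COLOR_RGB2GRAY)
# triangulate net points
for q,uvh,uvr in ((t,0,0),):
    pass
f=lambda i,x,y,w,h:cv2.resize(i[y:y+h,x:x+w,::-1],(400,400),interpolation=cv2.INTER_CUBIC)
cv2.imwrite("pics/c1.png",np.hstack([f(np.array(t["pixels"]),340,170,100,100),f(np.array(s["pixels"]),310,250,100,100)]))
E
```

```text
146 None
156 (np.int64(317), np.int64(319), 3)
166 (np.int64(317), np.int64(339), 23)
176 (np.int64(316), np.int64(339), 24)
186 (np.int64(316), np.int64(338), 23)
196 (np.int64(316), np.int64(338), 23)
206 (np.int64(316), np.int64(338), 23)
216 (np.int64(316), np.int64(337), 22)
226 (np.int64(315), np.int64(337), 23)
236 (np.int64(315), np.int64(337), 23)
246 (np.int64(315), np.int64(336), 22)
256 (np.int64(316), np.int64(336), 21)
266 None
(330, 152) [ 546.4 -324.    39. ] [192.8  52.4   4.4]
(327, 262) [ 444.7 -361.6   39. ] [192.7 -56.1   2. ]
(435, 137) [ 593.6 -407.3   39. ] [192.8  65.7  99.2]
(331, 38) [ 629.  -291.4   60. ] [171.8 141.2   4.4]
[array([375.9, 224.4]), array([390.6, 261.7])] [{'location': [622.6, -451.9, 25.1], 'confidence': 0.87}]
[array([355.4, 302.4]), array([329.3, 328.5])] [{'location': [376.6, 159.3, 25.5], 'confidence': 0.96}]
```

View pics/c1.png

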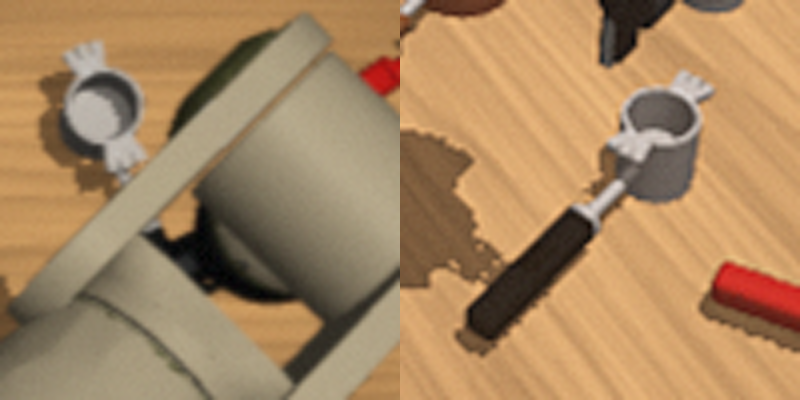

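Heights agree: predictions at z=39 match the side view. Now aligning and descending.

>>> send_rows --rows "1 5 0.8 0.33 0.25;1 10 0.8 0.33 0.25;1 15 0.8 0.33 0.25;1 19.5 0.8 0.33 0.25;1 22 0.8 0.33 0.25;1 22.3 0.8 0.33 0.25;1 22.3 0.8 0.33 0.25"

```text
time_s: 4.45
eef_pos: [504.7, -340.4, 8.9]
ee_rot: [0.58, 0.404, 0.58, -0.404]
force: [0.2, -0.2, 0.7]
grip_width: 1.0
```

```bash
python3 - <<'E'
from h import *
s=ctrl.sense();print(pose().round(3),s["force"],s["time_s"])
p=cap("wrist","w3.png")
E
```

```text
[[ 0.00000e+00  9.38000e-01  3.46000e-01  5.04746e+02]
 [-0.00000e+00  3.46000e-01 -9.38000e-01 -3.40370e+02]
 [-1.00000e+00  0.00000e+00  0.00000e+00  8.85100e+00]
 [ 0.00000e+00  0.00000e+00  0.00000e+00  1.00000e+00]] [ 0.1542435  -0.18102836  0.70541579] 4.45
```

View pics/w3.png

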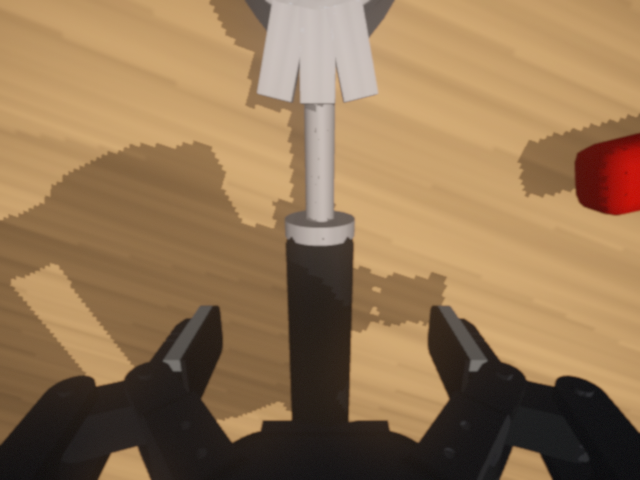

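The handle (288–352 px) lies between the fingers, 1–2 mm off centre and parallel. Closing.

>>> send_rows --rows "0 0 0 -0.1 0;0 0 0 -0.1 0;0 0 0 -0.1 0;0 0 0 -0.1 0;0 0 0 -0.1 0;0 0 0 -0.1 0;0 0 0 -0.1 0;0 0 0 -0.1 0" --grip_force 120

```text
time_s: 5.3
eef_pos: [504.2, -339.3, 8.5]
ee_rot: [0.58, 0.404, 0.58, -0.404]
force: [-2.4, 0.8, 4.0]
grip_width: 0.258
```

>>> send_rows --rows "0 -2 0 0 0;0 -5 0 0 0;0 -8 0 0 0;0 -8 0 0 0;0 -8 0 0 0"

```text
time_s: 5.8
eef_pos: [503.8, -338.8, 87.3]
ee_rot: [0.58, 0.404, 0.581, -0.404]
force: [-0.4, 0.4, -3.4]
grip_width: 0.262
```

```bash
python3 - <<'E'
from h import *
s=ctrl.sense();T=pose();print(T.round(3),s["force"],s["wrist_torque"],s["grip_width"],s["time_s"])
p=cap("wrist","w4.png");q=cap("side","s4.png")
for c in (p,q):
  for t in ["portafilter_handle","portafilter_rim"]:
    for r in nets.spot_point(c,t)[:3]: print(t,(T[:3,:3].T@(r["location"]-T[:3,3])).round(1),round(r["confidence"],2),proj(c,r["location"]).round())
i=np.array(q["pixels"])[200:350,260:460,::-1]
cv2.imwrite("pics/s4c.png",cv2.resize(i,(800,600),interpolation=cv2.INTER_CUBIC))
E
```

```text
[[-1.00000e-03  9.38000e-01  3.46000e-01  5.03764e+02]
 [ 1.00000e-03  3.46000e-01 -9.38000e-01 -3.38845e+02]
 [-1.00000e+00 -1.00000e-03 -1.00000e-03  8.72780e+01]
 [ 0.00000e+00  0.00000e+00  0.00000e+00  1.00000e+00]] [-0.39119871  0.39390754 -3.42403879] [-0.14794328  0.35032738  0.06954859] 0.26231440901088837 5.8
portafilter_handle [-20.3  -7.8  -1.1] 0.94 [322. 351.]
portafilter_handle [ 58.9  74.1 148.9] 0.8 [600. 132.]
portafilter_handle [  61.1   53.3 -512.9] 0.95 [224. 223.]
portafilter_handle [ 56.1  67.4 145.1] 0.78 [407. 328.]
portafilter_handle [-18.4 -10.    3.9] 0.61 [345. 298.]
portafilter_rim [-50.  134.4   1.2] 0.71 [378. 257.]
portafilter_rim [ 24.6 106.6 283.1] 0.69 [468. 339.]
portafilter_rim [  28.8  -29.4 -396.6] 0.6 [228. 245.]
```

View pics/w4.png

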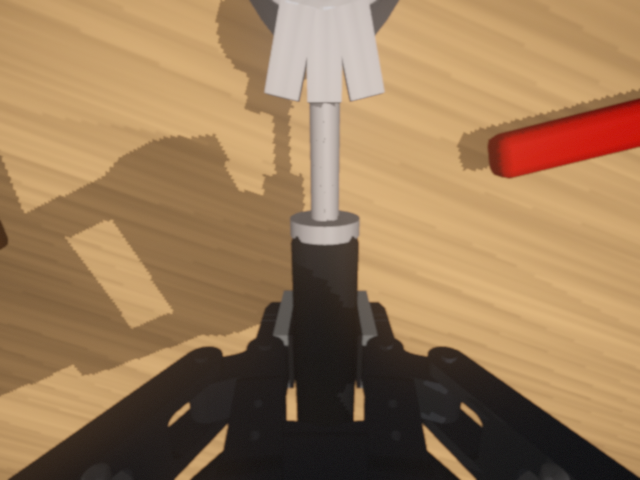

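View pics/s4c.png

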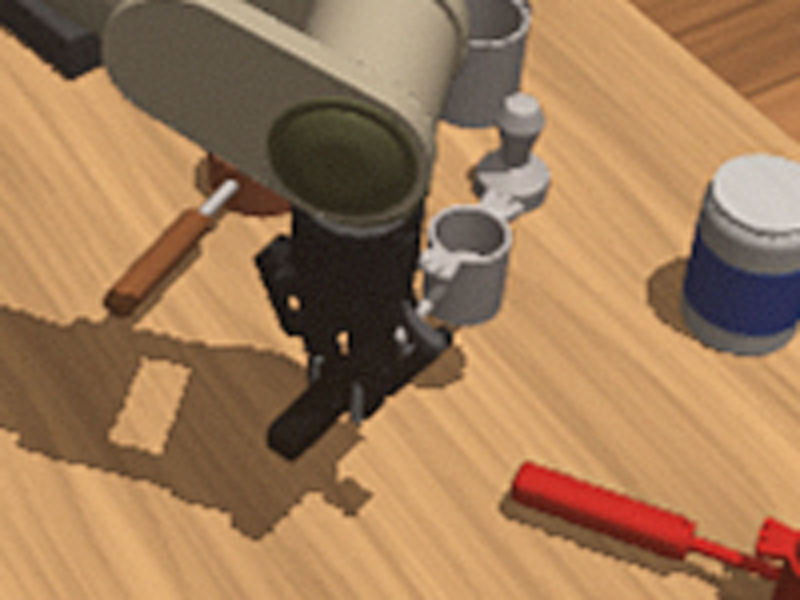

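Lifted and level: the lug and rod pixels are unchanged from before the lift. Now measuring the machine's pose from the top and side pictures.

```bash
python3 - <<'E'
from h import *
t=cap("top","t5.png");s=cap("side","s5.png")
f=lambda p,x,y,w,h:cv2.resize(np.array(p["pixels"])[y:y+h,x:x+w,::-1],(800,600),interpolation=cv2.INTER_CUBIC)
c=f(t,120,145,100,75)
# overlay hypotheses
def ov(p,x,y,k,img,C,yaw):
    def pt(X): u=proj(p,X); return tuple(int(round(v)) for v in ((u[0]-x)*k+k/2-.5,(u[1]-y)*k+k/2-.5))
    for z,col in((190,(255,0,0)),(212,(255,0,255))):
        P=[pt(np.array([C[0]+57*np.cos(a),C[1]+57*np.sin(a),z])) for a in np.linspace(0,6.283,60)]
        cv2.polylines(img,[np.array(P)],True,col,1)
    d=np.radians(yaw); n=np.array([np.cos(d),np.sin(d)]); l=np.array([-n[1],n[0]])
    A=[pt(np.array([*(np.array(C)+60*n+110*e*l),48])) for e in(-1,1)]; cv2.line(img,A[0],A[1],(255,255,0),1)
    for a in (0,-70):
        d=np.radians(yaw+a); cv2.circle(img,pt(np.array([C[0]+57*np.cos(d),C[1]+57*np.sin(d),212])),4,(255,255,255),1)
ov(t,120,145,8,c,(630,195),-80); cv2.imwrite("pics/t5c.png",c)
c=f(s,240,95,100,75+0); ov(s,240,95,8,c,(630,195),-80); cv2.imwrite("pics/s5c.png",c)
E
```

```text
(no output)
```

View pics/t5c.png

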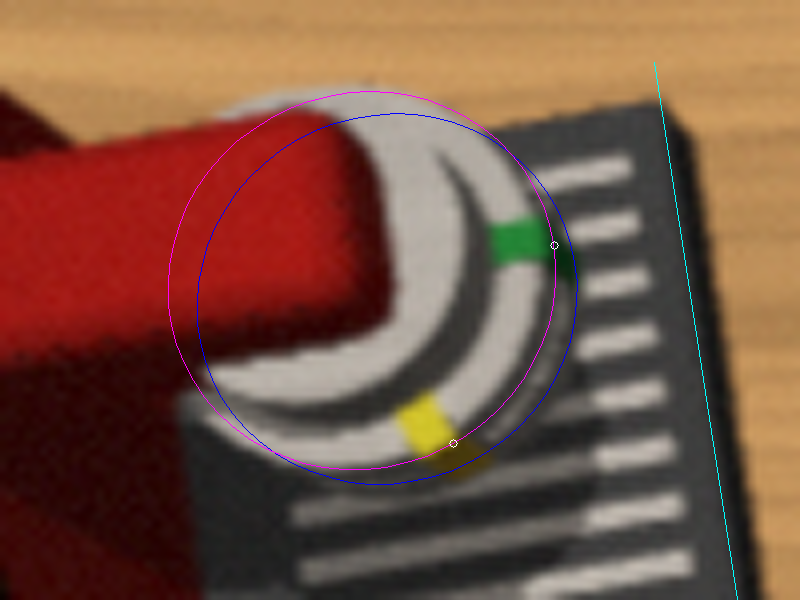

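View pics/s5c.png

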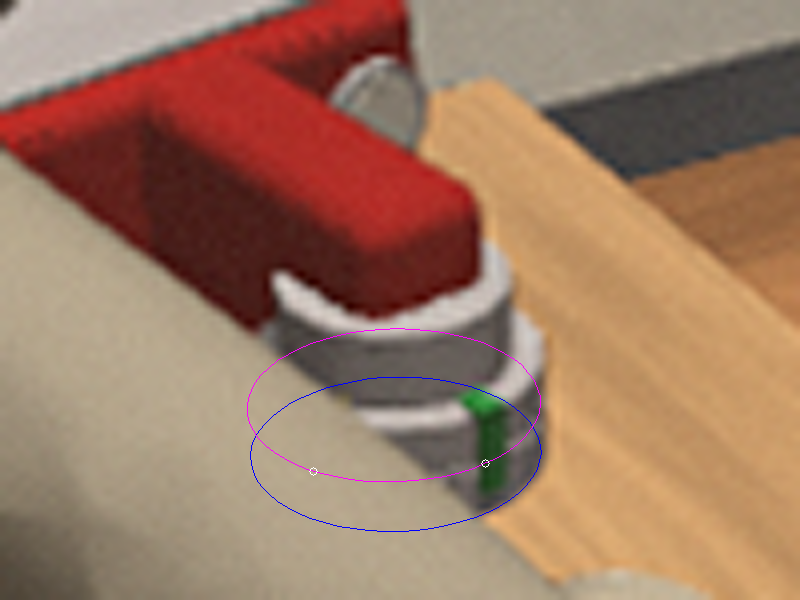

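```bash
cat > ov.py <<'E'
from h import *
import sys,pickle
a=cv2.imread("pics/side0.png");b=cv2.imread("pics/t5.png")
t=cap("top");s=cap("side")
C=(float(sys.argv[1]),float(sys.argv[2]));yaw=float(sys.argv[3]);ZT=float(sys.argv[4])
def mk(p,im,x,y,w,h,k):
    img=cv2.resize(im[y:y+h,x:x+w],(w*k,h*k),interpolation=cv2.INTER_CUBIC)
    def pt(X): u=proj(p,X); return tuple(int(round(v)) for v in ((u[0]-x)*k+k/2-.5,(u[1]-y)*k+k/2-.5))
    for z,col in((190,(255,0,0)),(ZT,(255,0,255))):
        P=[pt(np.array([C[0]+57*np.cos(a),C[1]+57*np.sin(a),z])) for a in np.linspace(0,6.283,60)]
        cv2.polylines(img,[np.array(P)],True,col,1)
    for a in (0,-70):
        d=np.radians(yaw+a)
        for z in(190,ZT): cv2.circle(img,pt(np.array([C[0]+57*np.cos(d),C[1]+57*np.sin(d),z])),3,(255,255,255),1)
    d=np.radians(yaw); n=np.array([np.cos(d),np.sin(d)]); l=np.array([-n[1],n[0]])
    A=[pt(np.array([*(np.array(C)+60*n+90*e*l),48])) for e in(-1,1)]; cv2.line(img,A[0],A[1],(255,255,0),1)
    return img
cv2.imwrite(sys.argv[5],np.vstack([np.hstack([mk(s,a,262,115,50,45,8),mk(t,b,138,150,50,45,8)]),np.hstack([mk(s,a,235,140,100,60,4),mk(t,b,130,150,100,60,4)])]))
E
python3 ov.py 630 195 -80 222 pics/o1.png; python3 ov.py 632 196 -80.5 219 pics/o2.png
```

```text
(no output)
```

View pics/o1.png

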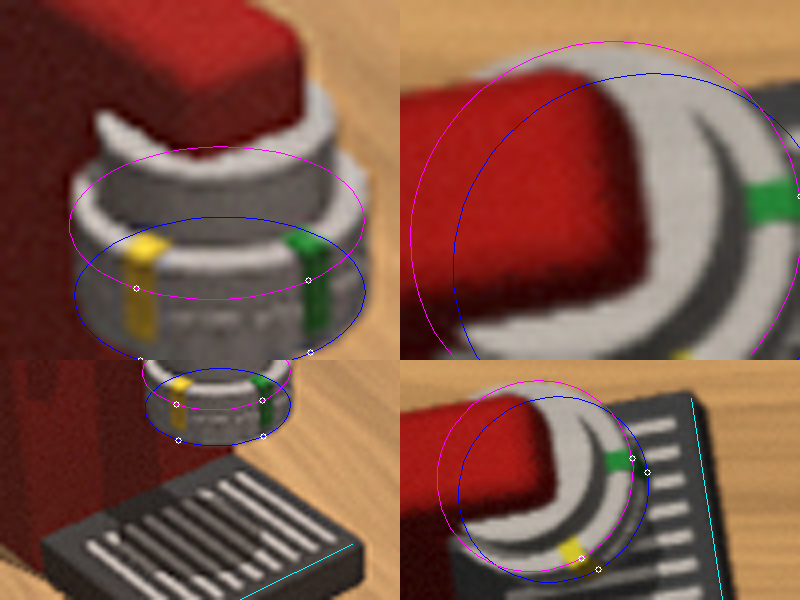

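View pics/o2.png

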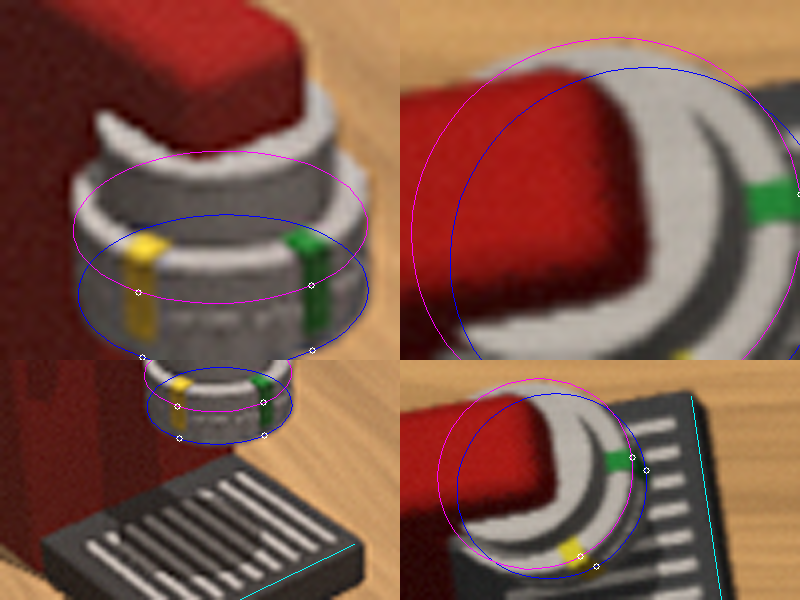

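```bash
python3 - <<'E'
import cv2,numpy as np
a=cv2.imread("pics/side0.png");b=cv2.imread("pics/t5.png")
f=lambda i,x,y,w,h,k:cv2.resize(i[y:y+h,x:x+w],(w*k,h*k),interpolation=cv2.INTER_CUBIC)
def g(i):
    l=cv2.createCLAHE(3,(4,4)); return cv2.merge([l.apply(c) for c in cv2.split(i)])
def ticks(i,k):
    for n in range(0,i.shape[1],5*k): cv2.line(i,(n,0),(n,6),(255,255,255),1)
    for n in range(0,i.shape[0],5*k): cv2.line(i,(0,n),(6,n),(255,255,255),1)
    return i
cv2.imwrite("pics/z1.png",ticks(g(f(a,265,120,50,45,13)),13))
cv2.imwrite("pics/z2.png",ticks(g(f(b,138,150,60,62,9)),9))
E
```

```text
(no output)
```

View pics/z1.png

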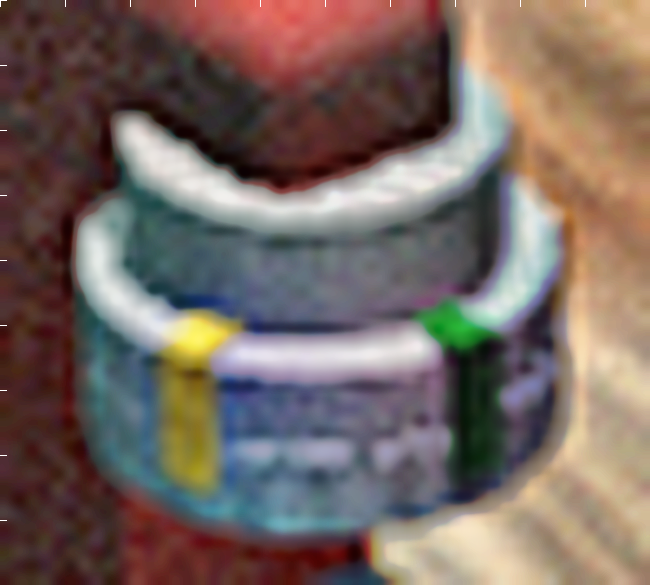

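View pics/z2.png

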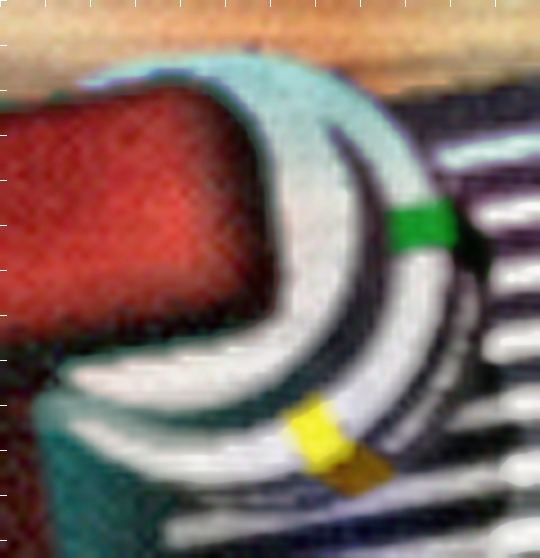

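```bash
python3 - <<'E'
from h import *
from scipy.optimize import least_squares
t=cap("top");s=cap("side")
S=lambda u,v:((u+.5)/13-.5+265,(v+.5)/13-.5+120)
Tt=lambda u,v:((u+.5)/9-.5+138,(v+.5)/9-.5+150)
top=[(s,S(*q)) for q in[(75,260),(572,255),(320,380),(130,335),(260,375)]]+[(t,Tt(*q)) for q in[(457,225),(240,483),(250,45),(370,95),(447,310),(160,470)]]
bot=[(s,S(*q)) for q in[(310,535),(200,512),(430,520),(110,465),(530,475)]]+[(t,Tt(*q)) for q in[(490,265),(395,475),(470,345)]]
def f(x,zb=None):
    C=x[:2];o=[]
    for L,z in((top,x[2]),(bot,x[3] if zb is None else zb)):
        for p,uv in L: o.append(np.linalg.norm(atz(p,uv,z)[:2]-C)-57)
    return np.array(o)
for kw in ({},{"zb":190}):
    r=least_squares(f,[630,195,222,190],kwargs=kw,loss="soft_l1");print(r.x.round(1),f(r.x,**kw).round(1))
    C=r.x[:2]
    for p,uv,z in((s,S(190,362),r.x[2]),(s,S(478,345),r.x[2]),(t,Tt(330,470),r.x[2]),(t,Tt(457,227),r.x[2])):
        P=atz(p,uv,z)[:2]-C; print(np.degrees(np.arctan2(P[1],P[0])).round(1),np.linalg.norm(P).round(1))
    # tray front corners top view z48
    a=atz(t,(120+655/8,145+100/8),48);b=atz(t,(120+740/8,145+595/8),48)
    d=(b-a)[:2]; n=np.array([d[1],-d[0]])/np.linalg.norm(d); n*=np.sign(-n[1]); print("tray",np.degrees(np.arctan2(n[1],n[0])),(a[:2]-C)@n,(b[:2]-C)@n)
E
```

```text
[628.2 189.6 236.5 194.6] [-0.6  3.8  0.5 -1.  -0.7  0.4  3.3 -2.5 -3.9  0.3  2.   0.2 -2.7  0.7
 -1.1  2.5 -2.9  1.2 -5.9]
-148.1 56.4
-76.7 57.6
-154.7 62.9
-83.8 57.4
tray -79.03042060155897 56.065257451670895 56.065257451670895
[630.9 194.4 233.1 190. ] [ 0.   3.7  0.3 -0.9 -0.9  3.9  5.6 -3.8 -2.7  4.4  3.  -1.5 -3.9 -0.9
 -1.3  1.4  0.3  4.4 -2.2]
-148.7 56.4
-76.6 57.3
-152.7 66.3
-85.8 60.9
tray -79.03042060155897 60.20541298808941 60.20541298808941
```

Estimates agree on about (630, 194) with the front at −80°, to ±4 mm. Moving to look at the collar with the wrist camera for one more view.

>>> send_rows --rows "0 -4 0 0 0;0 -8 0 0 0;0 -12 3 -6 -1.5;0 -16 7 -12 -3;0 -20 11 -17 -4.5;0 -23.3 14 -22 -6;0 -23.3 16 -26 -7.5;0 -23.3 17 -30 -9;0 -23.3 18 -34 -10.5;0 -23.3 18.6 -38 -12;0 -23.3 18.6 -42 -13.5;0 -23.3 18.6 -42.7 -15"

```text
time_s: 7.7
eef_pos: [531.7, 122.1, 321.3]
ee_rot: [0.707, -0.034, 0.706, 0.034]
force: [0.1, -0.3, -4.2]
grip_width: 0.262
```

```bash
cat > w.py <<'E'
from h import *
import sys
s=ctrl.sense();T=pose();print(T.round(3),s["joints"].round(2) if hasattr(s["joints"],"round") else s["joints"],s["force"],s["grip_width"],s["time_s"])
p=cap("wrist",sys.argv[1])
for t in ["portafilter_handle","portafilter_rim"]:
    for r in nets.spot_point(p,t)[:2]: print(t,(T[:3,:3].T@(r["location"]-T[:3,3])).round(1),round(r["confidence"],2),proj(p,r["location"]).round())
for r in nets.spot_point(p,"group_mount")[:2]: print("gm",np.round(r["location"],1),round(r["confidence"],2),proj(p,r["location"]).round())
import pickle;pickle.dump({k:p[k] for k in("pixels","intrinsics","w2c")},open("lastw.pkl","wb"))
E
python3 w.py w6.png
```

```text
[[ 1.00000e-03 -9.60000e-02  9.95000e-01  5.31718e+02]
 [-0.00000e+00  9.95000e-01  9.60000e-02  1.22101e+02]
 [-1.00000e+00 -0.00000e+00  1.00000e-03  3.21297e+02]
 [ 0.00000e+00  0.00000e+00  0.00000e+00  1.00000e+00]] [ 0.01  0.31  1.26 -0.    1.56 -0.09] [ 0.09945939 -0.32352545 -4.24692693] 0.26173322107832286 7.7
portafilter_handle [-19.9 -11.7   4.9] 0.85 [336. 358.]
portafilter_handle [ 292.8   52.8 -154.2] 0.74 [194. 144.]
portafilter_rim [ 257.4  -73.5 -202.8] 0.66 [155. 255.]
```

View pics/w6.png

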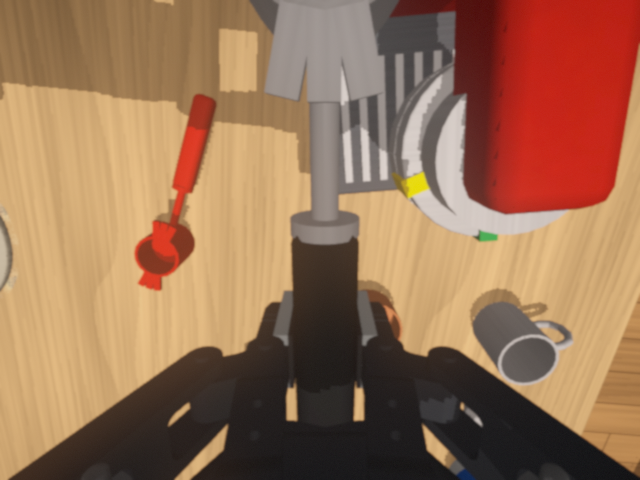

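```bash
python3 - <<'E'
import cv2
b=cv2.imread("pics/w6.png"); i=cv2.resize(b[50:250,380:600],None,fx=3.5,fy=3,interpolation=cv2.INTER_CUBIC)
i=cv2.resize(b[60:250,380:620],None,fx=3,fy=3,interpolation=cv2.INTER_CUBIC)
for n in range(0,i.shape[1],60): cv2.line(i,(n,0),(n,6),(255,255,255),1)
for n in range(0,i.shape[0],60): cv2.line(i,(0,n),(6,n),(255,255,255),1)
cv2.imwrite("pics/z3.png",i)
E
```

```text
(no output)
```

View pics/z3.png

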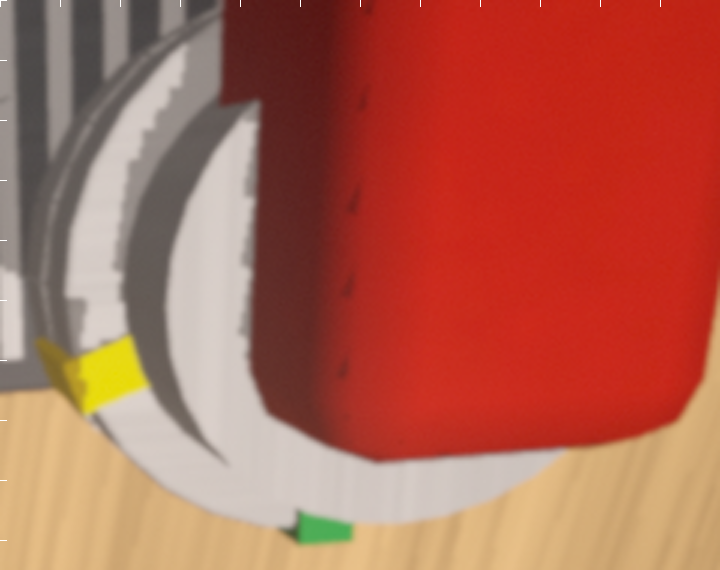

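```bash
python3 - <<'E'
from h import *
from scipy.optimize import least_squares
import pickle
t=cap("top");s=cap("side");w=pickle.load(open("lastw.pkl","rb"))
S=lambda u,v:((u+.5)/13-.5+265,(v+.5)/13-.5+120)
Tt=lambda u,v:((u+.5)/9-.5+138,(v+.5)/9-.5+150)
W=lambda u,v:((u+.5)/3-.5+380,(v+.5)/3-.5+60)
cams=[s,t,w]
top=[(0,S(*q)) for q in[(75,260),(572,255),(320,380),(130,335),(260,375)]]+[(1,Tt(*q)) for q in[(457,225),(240,483),(250,45),(370,95),(447,310),(160,470)]]+[(2,W(*q)) for q in [(65,290),(66,255),(100,420),(160,487),(225,520),(190,45),(95,150)]]
bot=[(0,S(*q)) for q in[(310,535),(200,512),(430,520),(110,465),(530,475)]]+[(1,Tt(*q)) for q in[(490,265),(395,475),(470,345)]]+[(2,W(*q)) for q in[(28,300),(40,200),(80,110),(190,15)]]
mk=[(0,S(190,362),-70),(0,S(478,345),0),(1,Tt(330,470),-70),(1,Tt(457,227),0),(2,W(75,385),-70),(2,W(326,543),0)]
def f(x,full=False):
    C=x[:2];off=x[4:13].reshape(3,3);o=[]
    for L,z in((top,x[2]),(bot,190)):
        for k,uv in L:
            O,d=ray(cams[k],uv);O=O+off[k];P=O+d*(z-O[2])/d[2]; o.append((np.linalg.norm(P[:2]-C)-57)/1.5)
    n=len(o)
    for k,uv,a in mk:
        O,d=ray(cams[k],uv);O=O+off[k];P=O+d*(x[2]-O[2])/d[2]-np.array([*C,0]); 
        e=np.arctan2(P[1],P[0])-np.radians(x[3]+a); o.append(57*np.arctan2(np.sin(e),np.cos(e))/1.5)
    if full: return np.array(o[:n])*1.5,np.array(o[n:])*1.5
    return np.r_[o,off.ravel()/1.5]
for sub in ("all","w"):
    x0=np.r_[630,194,233,-80,np.zeros(9)]
    if sub=="w":
        top=[q for q in top if q[0]==2];bot=[q for q in bot if q[0]==2];mk=[q for q in mk if q[0]==2]
    r=least_squares(f,x0,loss="soft_l1");print(sub,r.x[:4].round(1),r.x[4:].round(1));a,b=f(r.x,True);print(a.round(1),b.round(1))
# tray/arm edge directions in wrist
E
```

```text
all [630.4 193.7 232.3 -79.9] [-1.9  0.2 -1.   3.6  0.4  0.4 -0.2 -0.6 -0.6]
[ 1.6  2.1  0.6  0.6 -0.2  3.1  1.1  0.6 -0.3  1.9 -0.9 -0.4 -0.1 -0.2
  0.2  0.4 -1.3  0.5  0.1 -1.8 -0.3  0.7  0.9 -0.2  0.3 -4.4  0.7 -0.2
  0.8  1.9] [-0.   1.9 -2.  -1.5 -0.   1.7]
w [630.  194.9 237.2 -80. ] [ 0.   0.  -0.   0.  -0.   0.   0.  -0.  -0.1]
[ 0.1  0.3  0.1  0.2  0.1 -1.6  0.6  0.3 -1.  -0.1  1.1] [-0.3  0.3]
```

```bash
python3 - <<'E'
from h import *
p=cap("wrist"); M=np.array(p["mount"]);K=np.linalg.inv(np.array(p["intrinsics"]))
def at(uv,x):
    d=M[:3,:3]@(K@np.array([*uv,1.]));o=M[:3,3];return (o+d*(x-o[0])/d[0]).round(1)
print("lug tip",at((325,101),-51.5),at((325,101),-45.5))
print("lug corners",at((265,94),-51.5),at((384,93),-51.5),"rod",at((325,150),-24.5))
print("handle top edge",at((325,240),-30.5),at((293,240),-24),at((357,240),-24), at((325,214),-30.5))
i=np.array(p["pixels"])[:130,230:430,::-1]; cv2.imwrite("pics/z4.png",cv2.resize(i,None,fx=4,fy=4,interpolation=cv2.INTER_CUBIC))
E
```

```text
lug tip [-51.5  84.9   0.5] [-45.5  85.1   0.5]
lug corners [-51.5  86.4 -13.8] [-51.5  86.7  14.5] rod [-24.5  71.3   0.5]
handle top edge [-30.5  42.7   0.5] [-24.   40.5 -10.7] [-24.   40.5  11.7] [-30.5  51.6   0.5]
```

View pics/z4.png

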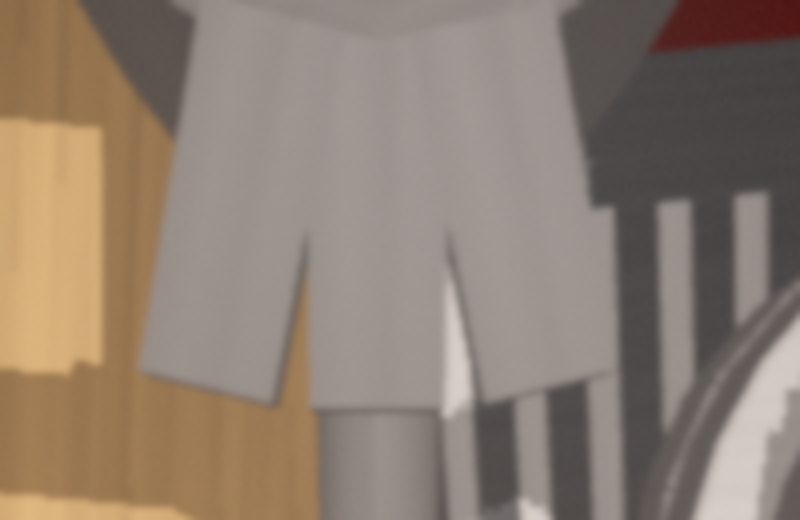

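Wrist-only fit gives axis (630, 194.9), front −80.0°; the joint fit gives (630.4, 193.7), −79.9°. I'll use (630.2, 194.3) and −80°. The rim is at tool (−51.5, 131.5, 0). Next I retract, turn to the yellow bearing and go down outside the collar.

>>> send_rows --rows "0 0 -3.8 -5 1.7;0 0 -3.8 -9 3.4;0 0 -3.8 -11.5 5.1;0 0 -3.8 -11.5 6.8;0 0 -3.8 -11.5 8.5;0 0 -3.8 -11.5 10.2;0 4 -3.8 -11.5 11.9;0 8.5 -3.8 -11.5 13.1;0 13 -3.8 -11.5 13.1;0 17.5 -3.8 -11.5 13.1;0 19.8 -3.8 -11.5 13.1;0 19.8 -3.8 -11.5 13.1"

```text
time_s: 9.25
eef_pos: [419.4, 71.2, 120.5]
ee_rot: [0.609, 0.355, 0.613, -0.357]
force: [-0.2, 0.1, -2.7]
grip_width: 0.265
```

```bash
python3 w.py w7.png; python3 - <<'E'
from h import *
p=cap("side","s7.png");T=pose()
for t in["portafilter_rim","portafilter_handle"]:
  for r in nets.spot_point(p,t)[:4]: print(t,np.round(r["location"]),(T[:3,:3].T@(r["location"]-T[:3,3])).round(1),round(r["confidence"],2))
i=np.array(p["pixels"])[100:250,180:380,::-1]
cv2.imwrite("pics/s7c.png",cv2.resize(i,(800,600),interpolation=cv2.INTER_CUBIC))
E
```

```text
[[-7.00000e-03  8.70000e-01  4.94000e-01  4.19442e+02]
 [ 1.00000e-03  4.94000e-01 -8.70000e-01  7.11680e+01]
 [-1.00000e+00 -6.00000e-03 -4.00000e-03  1.20489e+02]
 [ 0.00000e+00  0.00000e+00  0.00000e+00  1.00000e+00]] [-0.11  0.23  1.92  0.    0.99  0.95] [-0.16678759  0.1136791  -2.67601417] 0.2647460921207706 9.25
portafilter_handle [  89.     6.3 -101.3] 0.86 [176. 235.]
portafilter_handle [-18.5  -8.    4.4] 0.84 [336. 349.]
portafilter_rim [537. 138. 177.] [-52.6 133.2  -0.8] 0.87
portafilter_rim [ 702. -564.   61.] [ 64.4 -72.4 690.8] 0.65
portafilter_rim [335.  22.  58.] [  66.  -100.6   -0. ] 0.56
portafilter_handle [376. 161.  26.] [  98.1    3.6 -100.9] 0.89
portafilter_handle [416.  64. 144.] [-20.   -9.3   3.7] 0.67
portafilter_handle [ 619. -451.   28.] [ 97.  -87.7 551. ] 0.58
```

View pics/w7.png

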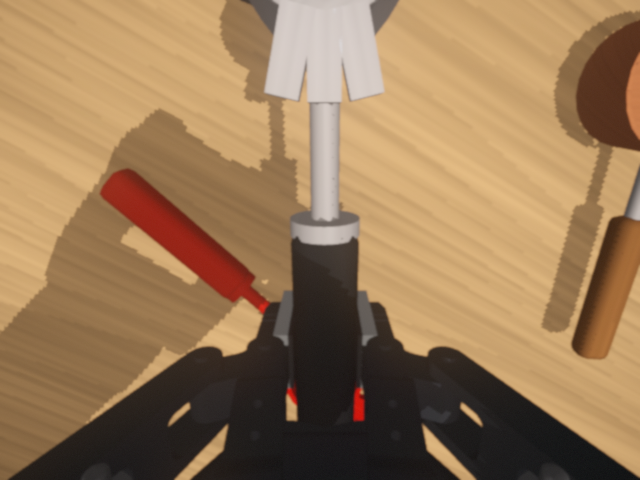

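View pics/s7c.png

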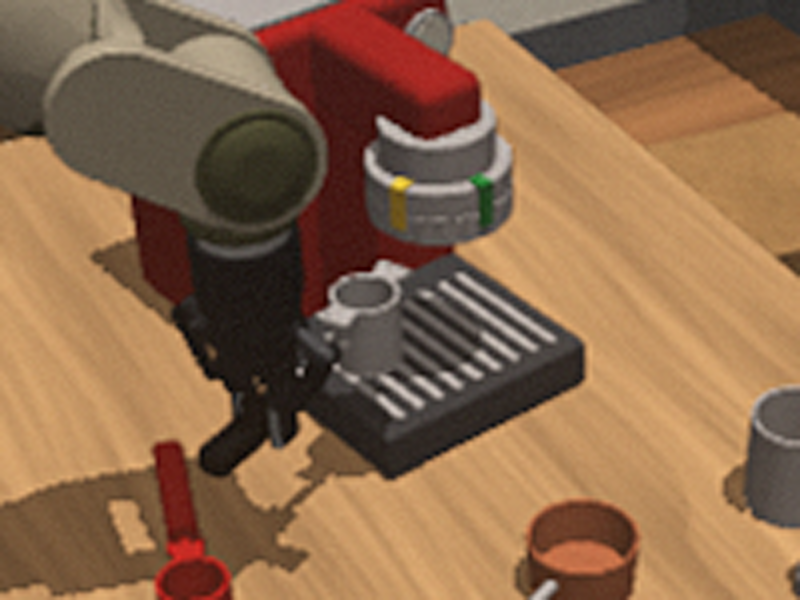

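Cup hangs level, outside and below the collar. Advancing onto the axis.

>>> send_rows --rows "0 0 2.5 0 0;0 0 5 0 0;0 0 7.5 0 0;0 0 9.5 0 0;0 0 11 0 0;0 0 11 0 0;0 0 11 0 0;0 0 11 0 0"

```text
time_s: 10.4
eef_pos: [516.1, 126.1, 123.1]
ee_rot: [0.611, 0.355, 0.612, -0.355]
force: [0.7, 0.1, -4.1]
grip_width: 0.262
```

```bash
python3 w.py w8.png; python3 - <<'E'
from h import *
T=pose();print("rim",(T@np.array([-51.5,132,0,1]))[:3].round(1))
p=cap("side","s8.png")
for t in["portafilter_rim"]:
  for r in nets.spot_point(p,t)[:4]: print(t,np.round(r["location"]),(T[:3,:3].T@(r["location"]-T[:3,3])).round(1),round(r["confidence"],2))
i=np.array(p["pixels"])[100:220,220:380,::-1]
cv2.imwrite("pics/s8c.png",cv2.resize(i,(800,600),interpolation=cv2.INTER_CUBIC))
E
```

```text
[[-0.00000e+00  8.68000e-01  4.96000e-01  5.16139e+02]
 [-0.00000e+00  4.96000e-01 -8.68000e-01  1.26144e+02]
 [-1.00000e+00 -0.00000e+00 -0.00000e+00  1.23140e+02]
 [ 0.00000e+00  0.00000e+00  0.00000e+00  1.00000e+00]] [ 0.02  0.44  1.62 -0.    1.08  1.07] [ 0.7051895   0.06141964 -4.10142877] 0.2620149396081714 10.4
portafilter_handle [-18.9  -3.3   1.1] 0.83 [328. 339.]
rim [631.1 191.6 174.7]
portafilter_rim [ 706. -567.   62.] [  61.3 -178.6  695.7] 0.7
portafilter_rim [633. 188. 174.] [-50.4 132.    3.7] 0.65
portafilter_rim [335.  25.  58.] [  64.6 -207.4   -2.1] 0.6
```

View pics/w8.png

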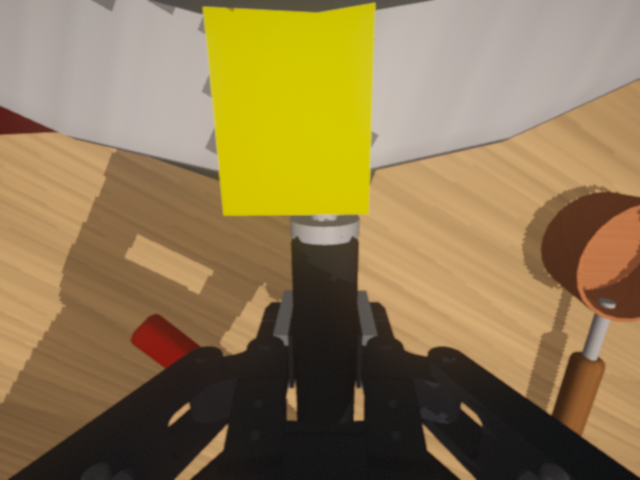

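View pics/s8c.png

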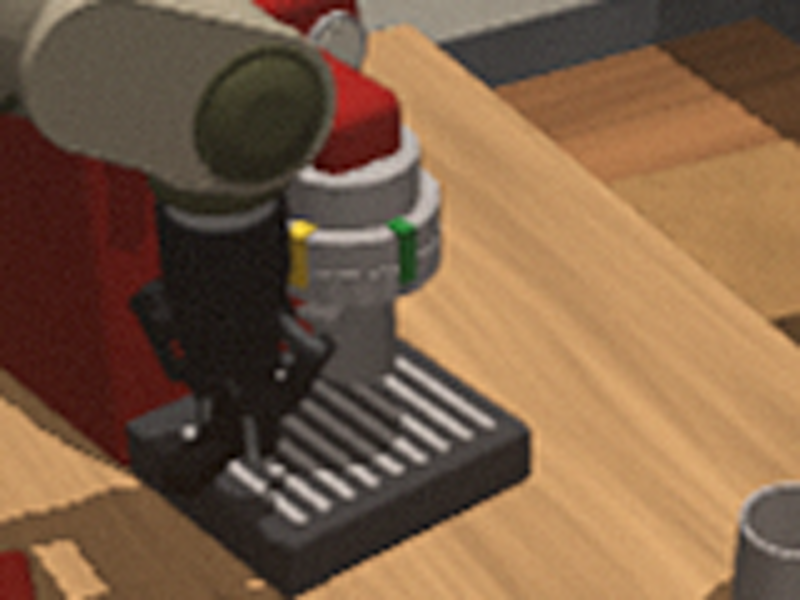

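The wrist view shows the yellow mark (222–369 px) centred 29 px left of the handle. That agrees with the computed 2.8 mm sideways error, so I correct it before raising.

>>> send_rows --rows "0 0 0.05 -0.28 0;0 0 0.05 -0.28 0;0 0 0.05 -0.28 0;0 0 0.05 -0.28 0"

```text
time_s: 11.1
eef_pos: [515.7, 129.1, 123.0]
ee_rot: [0.612, 0.355, 0.612, -0.355]
force: [-0.1, 0.3, -3.8]
grip_width: 0.26
```

```bash
cat > rim.py <<'E'
from h import *
s=ctrl.sense();T=pose();r=(T@np.array([-51.5,132,0,1]))[:3];print("rim",r.round(1),"err",(r-[630.2,194.3,202]).round(1),"yang",np.degrees(np.arctan2(T[1,1],T[0,1])).round(2),"F",np.round(s["force"],1),"M",np.round(s["wrist_torque"],2),s["grip_width"],s["time_s"],"j6",round(s["joints"][5],2));print(T[:3].round(3))
E
python3 rim.py
```

```text
rim [630.4 194.6 174.5] err [  0.2   0.3 -27.5] yang 29.73 F [-0.1  0.3 -3.8] M [-0.19  0.36 -0.04] 0.25988170602519806 11.1 j6 1.08
[[-0.00000e+00  8.68000e-01  4.96000e-01  5.15741e+02]
 [-0.00000e+00  4.96000e-01 -8.68000e-01  1.29116e+02]
 [-1.00000e+00 -0.00000e+00  0.00000e+00  1.22965e+02]]
```

Raise gently to rim height 207 (+32.5 mm), watching the force.

>>> send_rows --rows "0 -0.5 0 0 0;0 -1 0 0 0;0 -1.5 0 0 0;0 -2 0 0 0;0 -2 0 0 0"

```text
time_s: 11.6
eef_pos: [516.2, 129.1, 143.9]
ee_rot: [0.612, 0.355, 0.611, -0.355]
force: [0.1, 0.8, -3.2]
grip_width: 0.263
```

>>> send_rows --rows "0 -0.4 0 0 0;0 -0.8 0 0 0;0 -1.2 0 0 0;0 -1.25 0 0 0;0 -1.25 0 0 0"

```text
time_s: 12.1
eef_pos: [515.8, 129.1, 155.6]
ee_rot: [0.612, 0.355, 0.611, -0.355]
force: [-1.0, 0.3, -4.0]
grip_width: 0.262
```

```bash
python3 rim.py; python3 w.py w9.png; python3 - <<'E'
from h import *
p=cap("side","s9.png")
i=np.array(p["pixels"])[100:220,220:380,::-1]
cv2.imwrite("pics/s9c.png",cv2.resize(i,(800,600),interpolation=cv2.INTER_CUBIC))
E
```

```text
rim [630.4 194.5 207.1] err [0.2 0.2 5.1] yang 29.72 F [-1.   0.3 -4. ] M [-0.18  0.4   0.02] 0.2619933493792607 12.1 j6 1.08
[[ 0.00000e+00  8.68000e-01  4.96000e-01  5.15764e+02]
 [-0.00000e+00  4.96000e-01 -8.68000e-01  1.29091e+02]
 [-1.00000e+00  0.00000e+00  0.00000e+00  1.55555e+02]]
[[ 0.00000e+00  8.68000e-01  4.96000e-01  5.15764e+02]
 [-0.00000e+00  4.96000e-01 -8.68000e-01  1.29091e+02]
 [-1.00000e+00  0.00000e+00  0.00000e+00  1.55555e+02]
 [ 0.00000e+00  0.00000e+00  0.00000e+00  1.00000e+00]] [ 0.02  0.4   1.58 -0.    1.16  1.08] [-0.96459253  0.25118288 -4.02139982] 0.2619933493792607 12.1
portafilter_handle [ 123.7 -103.7  -96.8] 0.89 [213. 343.]
portafilter_handle [-19.5  -8.6   0. ] 0.78 [325. 352.]
```

View pics/s9c.png

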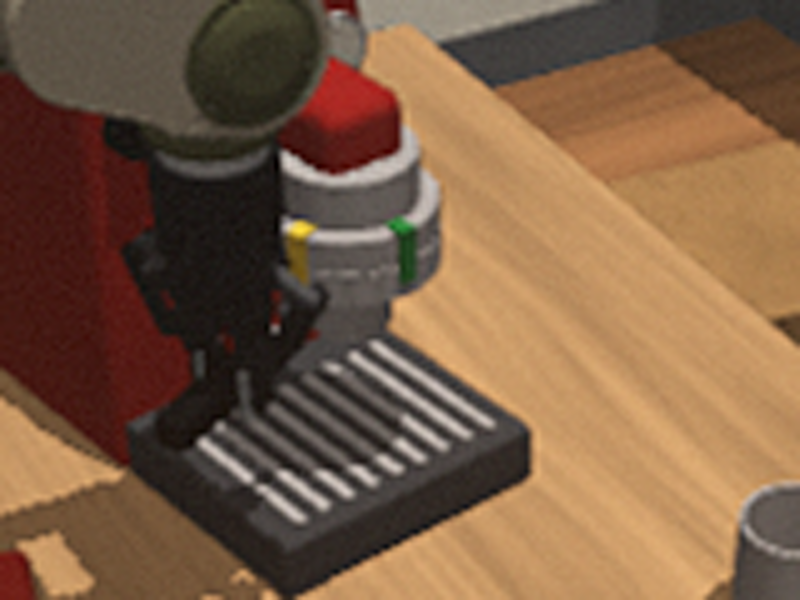

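View pics/w9.png

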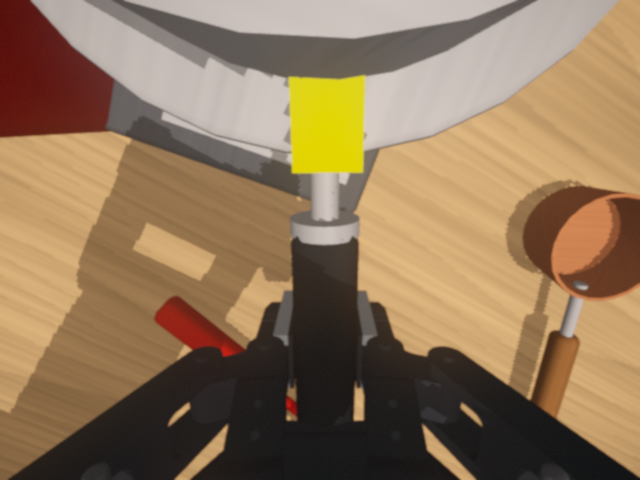

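Yellow mark is centred over the rod and the rim is 5 mm above the mount with no contact force. Twisting about the axis, first 35°.

>>> send_rows --rows "0 0 0.05 1.15 -1;0 0 0.20 2.29 -2;0 0 0.45 3.42 -3;0 0 0.80 4.51 -4;0 0 1.24 5.58 -5;0 0 1.77 6.60 -6;0 0 2.39 7.57 -7;0 0 2.39 7.57 -7;0 0 2.39 7.57 -7"

```text
time_s: 13.25
eef_pos: [573.8, 75.3, 155.2]
ee_rot: [0.69, 0.155, 0.69, -0.156]
force: [-0.2, 0.2, -3.5]
grip_width: 0.257
```

```bash
python3 rim.py
```

```text
rim [630.4 194.5 206.7] err [0.2 0.2 4.7] yang 64.59 F [-0.2  0.2 -3.5] M [-0.42  0.17  0.01] 0.2565406869474681 13.25 j6 0.37
[[-0.00000e+00  4.29000e-01  9.03000e-01  5.73757e+02]
 [-0.00000e+00  9.03000e-01 -4.29000e-01  7.52880e+01]
 [-1.00000e+00 -0.00000e+00 -0.00000e+00  1.55235e+02]]
```

Free of contact. Remaining 35.4° to 100°.

>>> send_rows --rows "0 0 0.05 1.15 -1;0 0 0.20 2.29 -2;0 0 0.45 3.42 -3;0 0 0.80 4.51 -4;0 0 1.24 5.58 -5;0 0 1.77 6.60 -6;0 0 2.43 7.63 -7.06;0 0 2.43 7.63 -7.06;0 0 2.43 7.63 -7.06"

```text
time_s: 14.15
eef_pos: [652.9, 64.9, 155.3]
ee_rot: [0.704, -0.061, 0.705, 0.061]
force: [0.1, -0.1, -3.2]
grip_width: 0.262
```

```bash
python3 rim.py;python3 w.py w10.png; python3 - <<'E'
from h import *
p=cap("side","s10.png")
i=np.array(p["pixels"])[100:220,220:380,::-1]
cv2.imwrite("pics/s10c.png",cv2.resize(i,(800,600),interpolation=cv2.INTER_CUBIC))
E
```

```text
rim [630.3 195.  206.8] err [0.1 0.7 4.8] yang 99.85 F [ 0.1 -0.1 -3.2] M [-0.37 -0.02  0.01] 0.26226737847806814 14.15 j6 -0.25
[[-0.00000e+00 -1.71000e-01  9.85000e-01  6.52882e+02]
 [-0.00000e+00  9.85000e-01  1.71000e-01  6.49010e+01]
 [-1.00000e+00  0.00000e+00 -0.00000e+00  1.55302e+02]]
[[-0.00000e+00 -1.71000e-01  9.85000e-01  6.52882e+02]
 [-0.00000e+00  9.85000e-01  1.71000e-01  6.49010e+01]
 [-1.00000e+00  0.00000e+00 -0.00000e+00  1.55302e+02]
 [ 0.00000e+00  0.00000e+00  0.00000e+00  1.00000e+00]] [-0.08  0.66  1.16 -0.    1.32 -0.25] [ 0.11891518 -0.10645942 -3.18713179] 0.26226737847806814 14.15
portafilter_handle [-19.4  -7.6   4.4] 0.58 [334. 349.]
```

View pics/s10c.png

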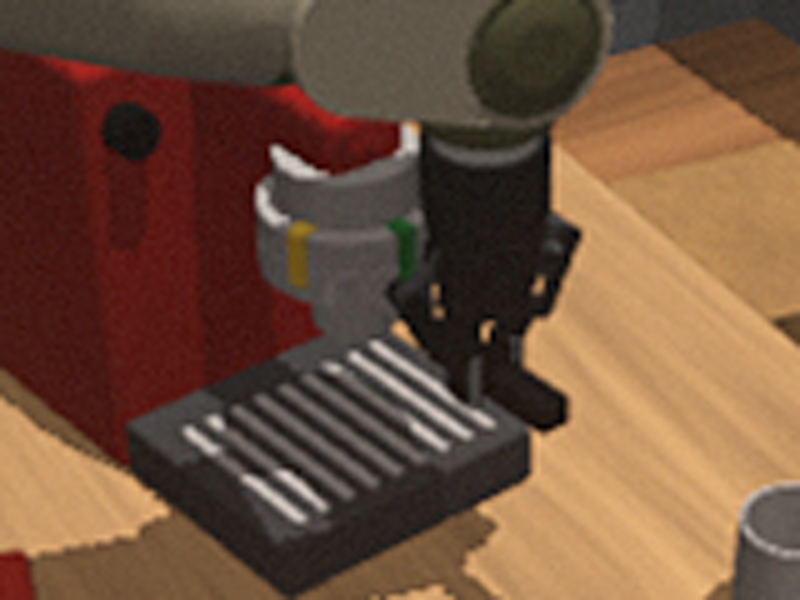

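View pics/w10.png

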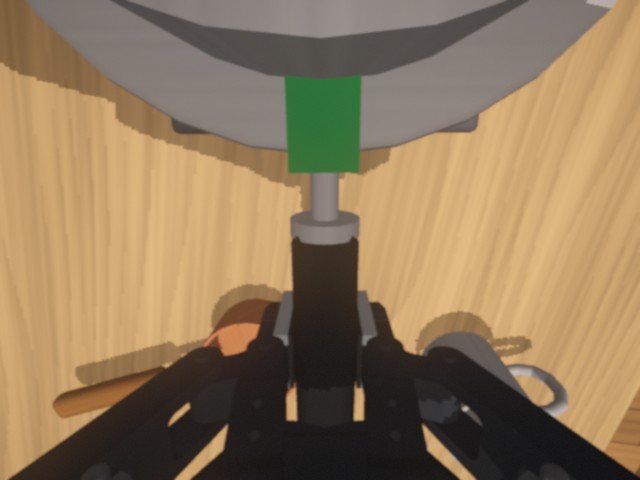

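The green mark (286–361 px) is centred over the rod. Lowering until the ledges carry the weight.

>>> send_rows --rows "0 0.2 0 0 0;0 0.4 0 0 0;0 0.4 0 0 0;0 0.4 0 0 0"

```text
time_s: 14.8
eef_pos: [653.4, 64.6, 151.6]
ee_rot: [0.704, -0.062, 0.704, 0.062]
force: [0.1, 1.5, -3.0]
grip_width: 0.262
```

>>> send_rows --rows "0 0.05 0 0 0;0 0.1 0 0 0;0 0.1 0 0 0;0 0.1 0 0 0"

```text
time_s: 15.2
eef_pos: [653.5, 64.7, 150.9]
ee_rot: [0.705, -0.062, 0.704, 0.062]
force: [-0.9, 1.4, 2.4]
grip_width: 0.257
```

```bash
python3 rim.py
```

```text
rim [630.5 194.7 202.4] err [0.3 0.4 0.4] yang 100.02 F [-0.9  1.4  2.4] M [0.34 0.24 0.14] 0.25732948610719947 15.2 j6 -0.25
[[ 1.00000e-03 -1.74000e-01  9.85000e-01  6.53526e+02]
 [ 0.00000e+00  9.85000e-01  1.74000e-01  6.47400e+01]
 [-1.00000e+00  0.00000e+00  1.00000e-03  1.50911e+02]]
```

Ledge carries it: Fz rose 5.4 N, a bit more than its weight, and the rim is at 202.4. Releasing.

>>> send_rows --rows "0.35 0 0 0 0;0.45 0 0 0 0;0.7 0 0 0 0;1 0 0 0 0;1 0 0 0 0;1 0 0 0 0;1 0 0 0 0"

```text
time_s: 15.9
eef_pos: [653.4, 64.6, 150.4]
ee_rot: [0.704, -0.062, 0.704, 0.062]
force: [-0.4, 0.5, 0.4]
grip_width: 1.0
```

```bash
python3 w.py w11.png
```

```text
[[-0.00000e+00 -1.74000e-01  9.85000e-01  6.53398e+02]
 [-0.00000e+00  9.85000e-01  1.74000e-01  6.45780e+01]
 [-1.00000e+00 -0.00000e+00 -0.00000e+00  1.50428e+02]
 [ 0.00000e+00  0.00000e+00  0.00000e+00  1.00000e+00]] [-0.08  0.67  1.16 -0.    1.31 -0.25] [-0.35834403  0.53633127  0.37160152] 0.9999450599098827 15.9
portafilter_handle [ 127.4 -115.3  -65.3] 0.62 [251. 351.]
portafilter_handle [-21.3 -13.3   4.9] 0.56 [336. 364.]
gm [659.   55.4 171.2] 0.51 [333. 356.]
```

View pics/w11.png

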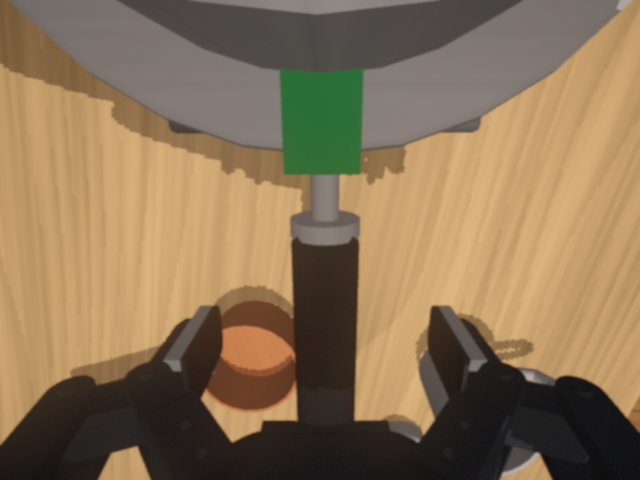

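It hangs. Backing off straight up, then away.

>>> send_rows --rows "1 -1 0 0 0;1 -3 0 0 0;1 -6 0 0 0;1 -10 0 0 0;1 -14 0 0 0;1 -18 -3 -2 0;1 -20 -6 -6 0;1 -20 -6 -11 0;1 -20 -6 -16 0;1 -20 -6 -21 0;1 -20 -6 -25 0;1 -20 -6 -25 0"

```text
time_s: 17.3
eef_pos: [414.0, -38.0, 352.0]
ee_rot: [0.705, -0.062, 0.704, 0.061]
force: [0.7, -0.2, 0.0]
grip_width: 1.003
```

```bash
python3 rim.py; python3 - <<'E'
from h import *
ims=[]
for n,b in(("side",(220,100,160,120)),("top",(120,140,160,120))):
    p=cap(n,n+"12.png")
    for t in["portafilter_rim","portafilter_handle","pan_center"]:
      for r in nets.spot_point(p,t)[:4]: print(n,t,np.round(r["location"],1),round(r["confidence"],2))
    for X in ((630.2,194.3,202),(654.5,56.4,170)): print(proj(p,np.array(X)).round(1))
    x,y,w,h=b; ims.append(cv2.resize(np.array(p["pixels"])[y:y+h,x:x+w,::-1],(480,360),interpolation=cv2.INTER_CUBIC))
cv2.imwrite("pics/f12.png",cv2.resize(np.hstack(ims),(800,300)))
E
```

```text
rim [391.1  92.1 403.3] err [-239.1 -102.2  201.3] yang 99.93 F [ 0.7 -0.2  0. ] M [-0.06 -0.01  0.03] 1.0027837925876804 17.3 j6 -0.55
[[ 2.00000e-03 -1.73000e-01  9.85000e-01  4.14003e+02]
 [-1.00000e-03  9.85000e-01  1.73000e-01 -3.79530e+01]
 [-1.00000e+00 -2.00000e-03  2.00000e-03  3.52025e+02]]
side portafilter_rim [632.8 190.4 203.1] 0.87
side portafilter_rim [ 701.4 -565.1   62.2] 0.57
side portafilter_rim [338.6  27.6  56.1] 0.56
side portafilter_handle [656.5  52.9 168.6] 0.92
side portafilter_handle [378.5 160.3  29. ] 0.9
side portafilter_handle [ 622.  -452.3   29.3] 0.66
side pan_center [614.5 -56.7  26. ] 0.9
[289.  147.8]
[317.9 175.9]
top portafilter_rim [333.6  26.2  55.9] 0.71
top portafilter_rim [ 703.3 -564.5   62.3] 0.69
top portafilter_handle [373.6 157.1  28.6] 0.97
top portafilter_handle [656.1  56.5 168.8] 0.79
top portafilter_handle [ 619.1 -450.6   26.3] 0.62
top pan_center [610.7 -61.4  20.6] 0.76
[166.5 180.4]
[227.5 173.8]
```

View pics/f12.png

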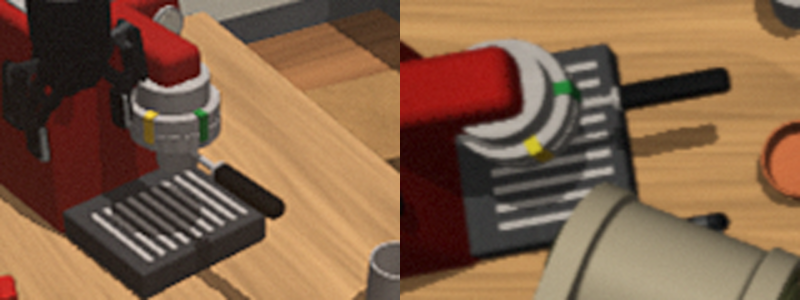

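View pics/side12.png

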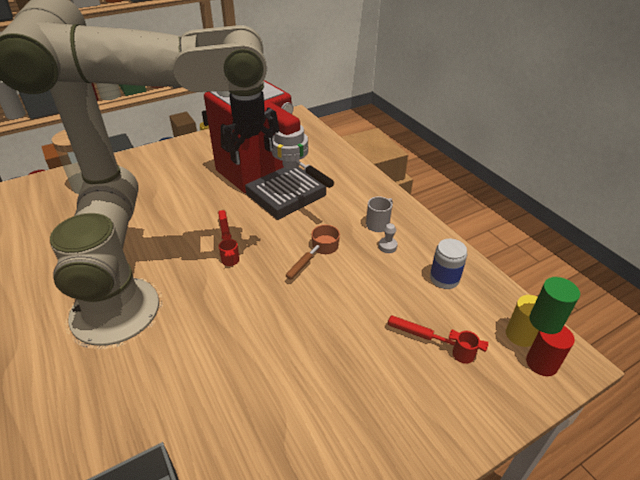

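The portafilter hangs locked in the head. The handle is measured at (656, 55, 169) against (654.5, 56.4, 170) expected, and the pan and red look-alikes are unmoved. Settling, then handing in.

>>> send_rows --rows "1 0 0 0 0;1 0 0 0 0;1 0 0 0 0"

```text
time_s: 18.0
eef_pos: [417.8, -38.0, 350.4]
ee_rot: [0.704, -0.062, 0.704, 0.062]
force: [0.2, 0.2, -0.1]
grip_width: 0.999
```

```bash
python3 -c "
from h import *
p=cap('side')
print([(np.round(r['location'],1),round(r['confidence'],2)) for r in nets.spot_point(p,'portafilter_handle')[:2]])
print(workorder.finish_job())"
```

```text
[(array([ 621.5, -453.5,   28.1]), 0.69), (array([658.1,  52.3, 170.3]), 0.62)]
the job is handed in; nothing more can be done
None
```

The portafilter is hanging locked and level in the brewing head, and the job was handed in at about 18 s of the 42 s allowed. I brought it under the head at the yellow mark, raised it to 5 mm above the mount and twisted it about 70° to the green mark without contact. I then lowered it onto the ledges, let go and backed the arm off.

**Position:** before hand-in, the handle centre measured about (656, 55, 169), against (654.5, 56.4, 170) expected. The green mark was centred over the handle rod. After letting go it stayed in place with the arm clear.

**Surroundings:** the copper pan and both red look-alikes measured where they started, to within the networks' error of about 4 mm.

**Forces:** the wrist force stayed within about 5 N in every reading taken.

**Disagreements:** the side and top cameras differed by up to 4 mm on the collar axis. I used the value the wrist camera gave, and the marks lining up confirmed it. The rim's distance from the tool centre read 127–136 mm depending on the cue; I used 132, and it went in and turned without rubbing. The top camera could not see the rim at the end. The side network put it at (633, 190, 203), within its error.

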